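Slacken the left-hand nut of a polishing head

ROBOT

A 6-joint arm with a two-finger parallel gripper is mounted at the origin on the work surface. World frame = base frame: x ahead of the robot, y to its left, z up, the work surface at z = 0. Lengths are in mm, angles in degrees, forces in N, time in s.
With the tool pointing down it reaches from about 325 to 900 mm from the base axis. Payload 6.1 kg.
Tool frame: the origin (TCP) lies on the centre line of the jaws, within the pads' length; the fingertips stand 8 mm ahead of it and the grasp point (between the pads) lies 11 mm behind it (manip.nose_length is the distance from the TCP to the fingertips, in mm); z points along the fingers, y is the line along which they close (so a half turn about z gives the same grasp; the last joint's range is limited). The gripper opens to 87 mm and grips with 3 to 60 N. Pads are 19 mm wide; open, the fingers measure 117 mm over their backs; the gripper's body (75 mm by 190 mm) begins 51 mm behind the grasp point.
Start: joints at [-80.392, 12.628, 87.462, -0, 79.91, -7.225], TCP at [180.988, -598.213, 230.538] pointing down, gripper open.
Joint ranges: [-170.65, 170.65], [-52.31, 119.04], [5.05, 147.46], [-71.25, 251.25], [11.57, 151.72], [-153.62, 153.62]. Speed limits (degrees/s): [147.25, 147.25, 172.46, 180, 180, 180].

INTERFACE

Orientations are given as a 3x3 rotation matrix whose columns are the frame's x, y, z axes.
In Python, from station import manip gives the robot as it stands.
- The arm moves only by the tool step_arm, never from a script. Its argument "moves" is a list of rows, each a list of 7 numbers: the gripper command: -1 is shut, 1 is fully open, values between are in proportion, then the shift along the tool's x, y, z as a fraction of full scale, then the turn, a rotation vector about the tool's x, y, z as a fraction of full scale. In form: [[grip, x, y, z, rx, ry, rz], ...]. A call has exactly 5 rows; each row shifts and turns the commanded pose from where the row before left it, along the tool's axes as they then stand; what a row does not reach is not made up. Full scale, the value 1, is 60 mm for a shift and 0.1 rad for a turn. A row lasts 1/8 s, in which the tool goes at most 62.5 mm and 10.7 degrees, less where a joint would pass 70% of its speed; a pose out of reach is approached as far as the arm can. A call with a number of a shift or a turn outside -1 to 1 is refused whole. A call with a gripper value outside its range is refused whole. The fingers move at their own pace and stop on an object; "squeeze" is the grip in N (left out, the last holds). Time passes only in rows, so rows that do not move let the fingers close, or fill a call up. It gives the time, the measured TCP pose, the force, the opening and the grip force at its end, in the units of the state.
- manip.observe(): the state, without advancing time (a new reading comes with each control period).
- manip.capture(name): name is "scene" or "top" or "wrist"; returns (picture, depth): 420x560x3 uint8, red, green, blue; 420x560 float32, mm along the optical axis (not along the pixel's ray), 0 where there is no reading.
- manip.camera_model(name): a dict with "fov_y" (degrees; the focal length in pixels is half the picture's height over the tangent of half this angle, whatever the lens; pixels are square), "cx", "cy" (the principal point, pixels), "distortion" ([k1, k2, p1, p2, k3] as OpenCV has them; the pictures are not rectified), "world_to_cam" (4x4, takes a point from world to camera coordinates); the wrist camera has in their place "mount" (4x4, takes a point from camera to tool coordinates, whose origin is the TCP and whose axes are the flange's). Camera axes: x right, y down, z forward; pixel columns grow to the right and rows downward; lengths in mm; the calibration is good to about 2 mm. A picture is of the moment at which its call begins: read the wrist's pose just before it. camera_model takes no time and is no camera call.
- manip.close_job(): hands the job in; it is judged then, once.
Trained networks look in the newest picture that a camera, given by its name, has taken for a name from the list of things; names that differ only in an ending like _2 or _b are one class to them, and where a whole thing is asked for, a point or a joint stands for the part that bears it (a point fixed in the world has none). Each returns a list of dicts, best first, with "score" (0 to 1); they miss things now and then, are a little off and sometimes report something else, mostly with a low value. They report only what shows in the picture. A call takes as long as a camera call.
- manip.recognise(camera, label): "at" ([x, y, z] in mm, in the coordinates of the camera as it stood for that picture, good to about 4 mm: the middle of the surface that is visible of it).
- manip.cut_out(camera, label): "mask" (420x560 bool, what is visible of it).
The state is a dict: "time": time; "qpos": joint angles; "joint_velocities": joint speeds; "tau": joint torques, N m; "tool_pos": TCP position; "orientation": TCP orientation; "force": force on the tool from outside, world axes, zero at the start; "moment": the same for the moment, N m; "grip_width": finger opening in mm; "finger_force": force on a finger pad.
Only numpy, scipy, OpenCV 4.12 (cv2) and the standard library are available. Lean on these libraries where they do the work, as an engineer would, in place of code of your own. Each camera call takes 0.05 s, during which the arm holds its last target. There are 200 camera calls.

TASK

The polishing disc is due for a change: take the larger T-handled key out of the key holder, feel it gently down over the square nut in the middle of the polishing head until it sits fully home, and slacken the nut by a good quarter of a turn - mind that it has a left-hand thread, so never tighten it and do not force the key. Then put the key back upright in the empty well of its holder and let go. Touch the head only with the key, not with the gripper, and leave the smaller key and the other things on the bench as they are.

Things in the scene. Friction and masses are not known exactly. Their poses are not given: they have to be found in the camera images.
- key: the larger of two plain steel T-keys, 0.3 kg, standing upright. Origin at the centre of its open lower end, z up along the shank, x along the T-handle. Handle bar 80 mm long (x), 12 thick (y), 16 tall, its centre 102 mm above the origin (top at 110); shank 12 mm round; socket 29 mm square outside, 32 tall, with a square hole 18.6 mm across and 20 deep, its sides parallel to x and y
- small_key: the smaller T-key, leave it standing: handle 56 mm long, 96 tall, socket 22 mm square outside with a 12 mm hole (does not fit the nut). Origin at the centre of its lower end
- holder: fixed key holder: steel plate 85 (x) x 190 (y) x 8 mm with two round wells side by side along y; origin under its centre. Either key may stand in either well
- well0 (a point): centre of the floor of one well (14 mm above the bench; inside diameter 50 mm, walls 28 mm high above the floor, rim 42 mm above the bench)
- well1 (a point): the same for the other well
- head: fixed polishing head: base plate 140 x 140 mm, upright spindle in the middle with a cork-brown disc 140 mm across (top 60 mm above the bench), a steel flange 48 mm across on it (top 66 mm) and the nut on top. Origin under its centre on the bench, z up
- nut_nose (a point): on the spindle axis, top of the tight nut's nose, 88 mm above the bench; fixed to the head, does not rise with the nut. Steel nut: 16 mm square, 12 tall (66 to 78 mm up), on it a round nose 15.6 mm across, 10 tall, its upper half tapered to 8 mm. The square may stand at ANY angle about the axis: neither this frame nor the joint value tells it; see it or feel for it
- nut_foot (a point): on the spindle axis at the tight nut's underside, 66 mm above the bench, fixed to the head. Key on nut: not lined up, its lower end stops on the square's shoulder at 78 mm; with the sides lined up within about 8 degrees it drops on down to 68 mm, where the bottom of its hole rests on the nose. Play about 1.3 mm and 10 degrees either way
- nut (a joint): angle of the nut on its spindle in rad: 0 = as found, tight; grows CLOCKWISE seen from above, which loosens it (left-hand thread), up to 5. The nut climbs 2 mm per rad and lifts a seated key with it, so follow it upward. Drag 0.14 N m. Pressing hard while feeling round drags the nut along: some 5 N is plenty. The spindle itself is braked and stays still
- wrench: bystander, leave alone: steel open-end wrench lying on the bench, 150 mm long
- oil: bystander, leave alone: grey plastic bottle with black cap, 60 mm across, 170 tall
- can: bystander, leave alone: steel can with paper label, 72 mm across, 110 tall
- spare_disc: bystander, leave alone: spare polishing disc lying flat, 130 mm across, 10 thick
- cup: bystander, leave alone: open white plastic cup, 80 mm across, 80 tall
- screwdriver: bystander, leave alone: screwdriver lying on the bench, 200 mm long
- block: bystander, leave alone: wooden block 90 x 60 x 30 mm

How it is judged (in metres and radians):
On the way, in this order (a step that is already met when the one before it is completed fails the run):
1. the key is fully home over the nut (horizontal distance between key and nut_nose below 0.004 m and z of key in the frame of nut_nose below -0.015 m and angle between key's own z axis and vertical below 0.12 rad), for 0.1 s.
2. the nut is slackened at least a quarter of a turn (1.5 rad) with the key (value of joint nut above 1.5 rad and horizontal distance between key and nut_nose below 0.008 m), for 0.1 s.
At the end, for the whole second after the job is handed in: the nut stays slackened by at least 1.5 rad (a quarter of a turn, less a little); the larger key stands in a well of the holder, upright within 0.1 rad, its lower end within 10 mm of the well's centre and 6 mm of its floor, at rest and released (value of joint nut above 1.5 rad and ((horizontal distance between key and well0 below 0.01 m and z of key in the frame of well0 below 0.006 m) or (horizontal distance between key and well1 below 0.01 m and z of key in the frame of well1 below 0.006 m)) and angle between key's own z axis and vertical below 0.1 rad and linear speed of key below 0.02 m/s and contact force between the fingers and key below 0.2 N); the robot touches nothing.
It fails at once if the nut is tightened (turned more than 0.12 rad counter-clockwise from its start) (value of joint nut below -0.12 rad).
It fails at once if the key is forced: more than 25 N between it and the head before it has dropped over the square of the tight nut, or contact forces of more than 60 N in all at any time ((contact force between key and head above 25 N and z of key in the frame of nut_nose above -0.012 m and value of joint nut below 0.5 rad) or contact force between key and head above 60 N).
It fails at once if the gripper touches the head (more than 2 N) (contact force between any of the fingers, the arm and head above 2 N).
It fails at once if the smaller key is moved more than 20 mm or tipped (distance of small_key from where it was at the start of the episode above 0.02 m or angle between small_key's own z axis and vertical above 0.3 rad).
It fails at once if a bystander is moved more than 30 mm (distance of any of wrench, oil, can, spare_disc, cup, screwdriver, block from where it was at the start of the episode above 0.03 m).
It also fails if it takes over 69 s, if anything falls off the work surface, if the arm or the gripper's body presses on something with over 40 N, if the wrist force passes 120 N, or if a joint passes its speed limit or range.

## Working session

There is one attempt and no reset: what is moved stays moved. The work goes in short steps, Python scripts to look and compute and a tool call to move; the robot and the scene stay as the last step left them, time stands still between calls to the robot, and variables do not carry over. Pictures are saved under pics/ and viewed, at most 10 in all, crops included, and the job is handed in when it is done.

Besides the shell and the picture viewer there is one more tool, called as name(argument=value, ...), one argument or row to a line, values as JSON. step_arm: Moves the arm, as the interface text tells. Its arguments: {"type":"object","properties":{"moves":{"type":"array"},"squeeze":{"type":"number"}},"required":["moves"]}

```bash
mkdir -p pics; cat > h.py <<'E'
import numpy as np, cv2
from station import manip
def K(m):
    f=210/np.tan(np.radians(m["fov_y"])/2); return np.array([[f,0,m["cx"]],[0,f,m["cy"]],[0,0,1]])
def c2w(cam):
    m=manip.camera_model(cam)
    if cam!="wrist": return np.linalg.inv(np.array(m["world_to_cam"]))
    s=manip.observe(); T=np.eye(4); T[:3,:3]=s["orientation"]; T[:3,3]=s["tool_pos"]; return T@np.array(m["mount"])
def cloud(cam,depth,T):
    m=manip.camera_model(cam); v,u=np.mgrid[:420,:560]
    p=cv2.undistortPoints(np.stack([u,v],-1).reshape(-1,1,2).astype(float),K(m),np.array(m["distortion"])).reshape(420,560,2)
    P=np.dstack([p*depth[...,None],depth]); W=P@T[:3,:3].T+T[:3,3]; W[depth<=0]=np.nan; return W
def snap(cam,name=None):
    T=c2w(cam); im,d=manip.capture(cam)
    if name: cv2.imwrite("pics/"+name,im[...,::-1])
    return im,d,T,cloud(cam,d,T)
E
python3 - <<'E'
from h import *
for cam in ["top","scene"]:
    im,d,T,W=snap(cam,cam+"0.png"); np.save(cam+"W.npy",W)
    for l in ["key","small_key","holder","head","nut"]:
        for r in manip.recognise(cam,l)[:2]:
            print(cam,l,round(r["score"],2),(T@np.append(r["at"],1))[:3].round(0))
E
```

```text
top key 0.67 [256. 416.  20.]
top key 0.64 [541. 185. 122.]
top small_key 0.55 [ 706. -123.  110.]
top small_key 0.43 [560. 294. 113.]
top holder 0.78 [549. 245.   8.]
top head 0.95 [ 502. -226.   59.]
top nut 0.35 [ 315. -382.   33.]
scene key 0.29 [264. 411.  25.]
scene small_key 0.46 [560. 293.  97.]
scene holder 0.61 [567. 241.  10.]
scene head 0.64 [ 525. -237.   61.]
scene head 0.41 [262. 409.  25.]
scene nut 0.63 [ 509. -232.   81.]
scene nut 0.48 [482.   7.   5.]
```

View pics/top0.png

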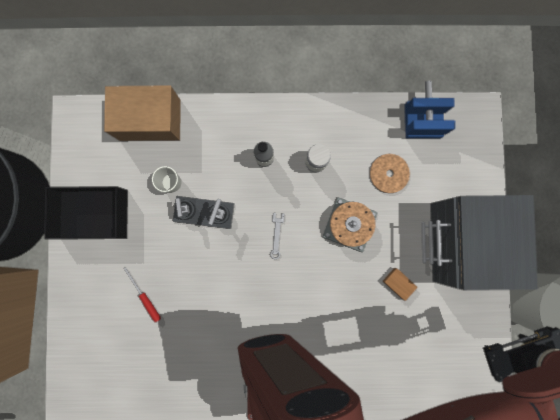

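View pics/scene0.png

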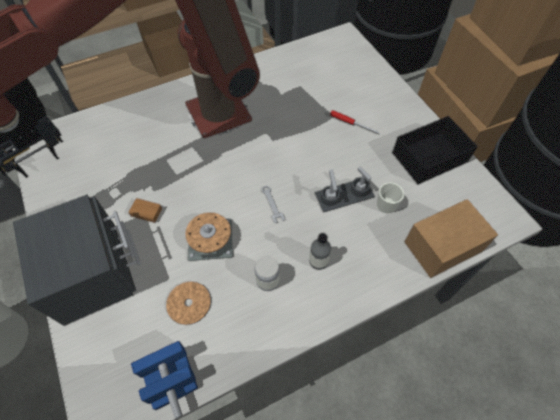

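```bash
python3 - <<'E'
from h import *
W=np.load("topW.npy").reshape(-1,3)
def rect(n,c,r,z0,z1):
    m=(np.hypot(*(W[:,:2]-c).T)<r)&(W[:,2]>z0)&(W[:,2]<z1); P=W[m]
    print(n,m.sum(),P.mean(0).round(1) if m.sum() else '', cv2.minAreaRect(P[:,:2].astype(np.float32)) if m.sum()>3 else '')
rect("key",(541,190),55,112,135)
rect("key",(541,190),55,90,135)
rect("small",(560,294),50,98,125)
rect("small",(560,294),50,85,125)
rect("plate",(550,240),130,4,13)
rect("rims",(550,195),40,36,48);rect("rims",(560,294),40,36,48)
rect("disc",(502,-228),90,55,63)
rect("nose",(502,-228),30,80,95)
E
```

```text
key 124 [544.5 186.6 122.8] ((544.8939208984375, 187.55145263671875), (12.674686431884766, 78.89949035644531), 70.13562774658203)
key 127 [544.6 186.4 122.4] ((544.8939208984375, 187.55145263671875), (12.674686431884766, 78.89949035644531), 70.13562774658203)
small 89 [559.2 296.2 108.4] ((559.2684326171875, 297.31298828125), (54.57612609863281, 12.638656616210938), 8.825819969177246)
small 92 [559.5 296.1 107.8] ((559.2684326171875, 297.31298828125), (54.57612609863281, 12.638656616210938), 8.825819969177246)
plate 1018 [548.3 238.5   7.6] ((551.7215576171875, 238.26220703125), (247.17262268066406, 249.54794311523438), 31.01032257080078)
rims 133 [542.3 183.3  42.7] ((544.2006225585938, 186.27285766601562), (59.070465087890625, 57.94877243041992), 38.75270080566406)
rims 125 [556.7 292.3  41.8] ((558.5264892578125, 295.3533020019531), (59.4024658203125, 57.019065856933594), 89.8961181640625)
disc 1246 [ 506.4 -230.4   59.5] ((505.8663024902344, -231.6752166748047), (137.2667999267578, 136.48768615722656), 88.87744140625)
nose 21 [ 506.9 -230.7   86.1] ((506.35430908203125, -230.91107177734375), (13.185346603393555, 13.824151992797852), 38.277313232421875)
```

The key stands in the right-hand well at top-picture (217,212), with the small key at (183,208) and the head at (352,225). Next I'll view the nut from close with the wrist camera.

```bash
cat >> h.py <<'E'
def plan(target,yaw,grip=1,maxmm=50):
    """rows for tool-down; yaw = world angle of tool x axis (deg), turn taken evenly"""
    s=manip.observe(); R=np.array(s["orientation"]); p=np.array(s["tool_pos"])
    y0=np.degrees(np.arctan2(R[1,0],R[0,0])); dy=(yaw-y0+180)%360-180
    d=np.array(target)-p; n=int(np.ceil(max(np.linalg.norm(d)/maxmm,abs(dy)/5.7,1))); n=-(-n//5)*5
    print("from",p.round(1),"yaw",round(y0,1),"q6",round(s["qpos"][5],1),"n",n,"dy",round(dy,1))
    rows=[]
    for i in range(n):
        a=np.radians(y0+dy*i/n); e=np.array([np.cos(a),np.sin(a),0]); f=np.array([np.sin(a),-np.cos(a),0])
        st=d/n
        rows.append([grip]+[round(float(v),3) for v in (st@e/60,st@f/60,-st[2]/60)]+[0,0,round(float(-np.radians(dy)/n/0.1),3)])
    for i in range(0,n,5): print(rows[i:i+5])
E
python3 - <<'E'
from h import *
s=manip.observe(); print(np.array(s["orientation"]).round(3),s["grip_width"],s["time"]); print(np.array(manip.camera_model("wrist")["mount"]).round(2)); print(s["force"])
E
```

```text
[[ 0.957  0.29   0.   ]
 [ 0.29  -0.957 -0.   ]
 [-0.     0.    -1.   ]] 86.89371421599607 0.6
[[   0.     -0.96   -0.29   79.6 ]
 [   1.      0.     -0.      0.98]
 [   0.     -0.29    0.96 -154.55]
 [   0.      0.      0.      1.  ]]
[ 0.57994827 -0.55517475  0.37548543]
```

```bash
python3 - <<'E'
from h import *
W=np.load("topW.npy")
for u,v in [(480,240),(440,240),(395,240),(430,120),(400,285),(455,285)]: print(u,v,W[v,u].round(0))
W=W.reshape(-1,3); m=(W[:,0]>250)&(W[:,0]<750)&(W[:,1]>-750)&(W[:,1]<-280); print(np.nanmax(W[m,2]), )
plan([300,-330,300],88,1)
E
```

```text
480 240 [ 453. -556.  197.]
440 240 [ 454. -457.  167.]
395 240 [ 454. -378.    1.]
430 120 [ 821. -468.   96.]
400 285 [ 312. -384.   22.]
455 285 [ 329. -490.  181.]
207.38359429732486
from [ 181.  -598.2  230.6] yaw 16.8 q6 -7.2 n 15 dy 71.2
[[1, 0.213, -0.247, -0.077, 0, 0, -0.828], [1, 0.233, -0.229, -0.077, 0, 0, -0.828], [1, 0.251, -0.209, -0.077, 0, 0, -0.828], [1, 0.267, -0.187, -0.077, 0, 0, -0.828], [1, 0.282, -0.164, -0.077, 0, 0, -0.828]]
[[1, 0.294, -0.14, -0.077, 0, 0, -0.828], [1, 0.305, -0.116, -0.077, 0, 0, -0.828], [1, 0.313, -0.09, -0.077, 0, 0, -0.828], [1, 0.32, -0.064, -0.077, 0, 0, -0.828], [1, 0.324, -0.037, -0.077, 0, 0, -0.828]]
[[1, 0.326, -0.01, -0.077, 0, 0, -0.828], [1, 0.326, 0.017, -0.077, 0, 0, -0.828], [1, 0.323, 0.044, -0.077, 0, 0, -0.828], [1, 0.318, 0.07, -0.077, 0, 0, -0.828], [1, 0.312, 0.096, -0.077, 0, 0, -0.828]]
```

step_arm(
  moves=[
    [1, 0, 0, -0.24, 0, 0, -1],
    [1, 0, 0, -0.24, 0, 0, -1],
    [1, 0, 0, -0.24, 0, 0, -1],
    [1, 0, 0, -0.24, 0, 0, -1],
    [1, 0, 0, -0.24, 0, 0, -1],
  ],
)

```text
time: 1.23
tool_pos: [181.0, -598.2, 303.0]
orientation: [[0.699, 0.715, 0.0], [0.715, -0.699, -0.0], [-0.0, 0.0, -1.0]]
force: [-0.5, -0.4, -0.0]
grip_width: 87.0
finger_force: 0.0
```

```bash
python3 - <<'E'
from h import *
plan([506,-231,250],115,1)
E
```

```text
from [ 181.  -598.2  303. ] yaw 45.7 q6 -36.1 n 15 dy 69.3
[[1, 0.544, -0.027, 0.059, 0, 0, -0.807], [1, 0.545, 0.017, 0.059, 0, 0, -0.807], [1, 0.541, 0.061, 0.059, 0, 0, -0.807], [1, 0.535, 0.104, 0.059, 0, 0, -0.807], [1, 0.525, 0.147, 0.059, 0, 0, -0.807]]
[[1, 0.511, 0.189, 0.059, 0, 0, -0.807], [1, 0.494, 0.23, 0.059, 0, 0, -0.807], [1, 0.474, 0.269, 0.059, 0, 0, -0.807], [1, 0.451, 0.306, 0.059, 0, 0, -0.807], [1, 0.425, 0.341, 0.059, 0, 0, -0.807]]
[[1, 0.396, 0.374, 0.059, 0, 0, -0.807], [1, 0.364, 0.405, 0.059, 0, 0, -0.807], [1, 0.331, 0.433, 0.059, 0, 0, -0.807], [1, 0.295, 0.458, 0.059, 0, 0, -0.807], [1, 0.257, 0.481, 0.059, 0, 0, -0.807]]
```

step_arm(
  moves=[
    [1, 0.544, -0.027, 0, 0, 0, -0.807],
    [1, 0.545, 0.017, 0, 0, 0, -0.807],
    [1, 0.541, 0.061, 0, 0, 0, -0.807],
    [1, 0.535, 0.104, 0, 0, 0, -0.807],
    [1, 0.525, 0.147, 0, 0, 0, -0.807],
  ],
)

```text
time: 1.85
tool_pos: [290.3, -475.3, 302.7]
orientation: [[0.362, 0.932, 0.0], [0.932, -0.362, -0.0], [-0.0, 0.0, -1.0]]
force: [0.1, 0.6, 0.4]
grip_width: 86.9
finger_force: 0.0
```

step_arm(
  moves=[
    [1, 0.511, 0.189, 0, 0, 0, -0.807],
    [1, 0.494, 0.23, 0, 0, 0, -0.807],
    [1, 0.474, 0.269, 0.1, 0, 0, -0.807],
    [1, 0.451, 0.306, 0.15, 0, 0, -0.807],
    [1, 0.425, 0.341, 0.15, 0, 0, -0.807],
  ],
)

```text
time: 2.48
tool_pos: [399.1, -353.2, 278.5]
orientation: [[-0.033, 0.999, 0.0], [0.999, 0.033, -0.0], [-0.0, 0.0, -1.0]]
force: [-0.6, 0.1, 1.5]
grip_width: 86.9
finger_force: 0.0
```

step_arm(
  moves=[
    [1, 0.396, 0.374, 0.2, 0, 0, -0.807],
    [1, 0.364, 0.405, 0.25, 0, 0, -0.807],
    [1, 0.331, 0.433, 0.25, 0, 0, -0.807],
    [1, 0.295, 0.458, 0.25, 0, 0, -0.807],
    [1, 0.257, 0.481, 0.3, 0, 0, -0.807],
  ],
)

```text
time: 3.1
tool_pos: [508.0, -231.2, 203.5]
orientation: [[-0.422, 0.906, 0.001], [0.906, 0.422, -0.001], [-0.001, 0.001, -1.0]]
force: [1.0, -0.1, -0.2]
grip_width: 86.8
finger_force: 0.0
```

```bash
python3 - <<'E'
from h import *
s=manip.observe(); print(s["tool_pos"],s["qpos"])
im,d,T,W=snap("wrist"); np.savez("nut.npz",im=im,W=W,T=T)
P=np.array([506,-231,80,1]); 
def pix(P):
    m=manip.camera_model("wrist"); c=(np.linalg.inv(T)@P)[:3]
    return cv2.projectPoints(c.reshape(1,1,3),np.zeros(3),np.zeros(3),K(m),np.array(m["distortion"]))[0].ravel()
u,v=pix(P).astype(int); print(u,v)
x0,y0=max(u-70,0),max(v-60,0)
c=im[y0:y0+120,x0:x0+140]; cv2.imwrite("pics/nut.png",cv2.resize(c,None,fx=5,fy=5,interpolation=cv2.INTER_CUBIC)[...,::-1]); print(x0,y0)
Q=W.reshape(-1,3)
for z0,z1 in [(55,63),(74,80),(83,92),(86.5,92)]:
    m=(np.hypot(Q[:,0]-506,Q[:,1]+231)<80)&(Q[:,2]>z0)&(Q[:,2]<z1)
    if m.sum()>5: print(z0,m.sum(),Q[m].mean(0).round(1),cv2.minAreaRect(Q[m,:2].astype(np.float32)))
E
```

```text
[ 507.97799654 -231.2116395   203.5354482 ] [-3.25682556e+01  4.64846565e+00  9.93299726e+01 -1.27546041e-03
  7.59563577e+01 -5.75593640e+01]
275 201
205 141
55 15669 [ 507.8 -227.3   60.2] ((509.43487548828125, -231.1475372314453), (139.04322814941406, 138.51968383789062), 60.69478225708008)
74 110 [ 508.  -227.6   77.7] ((509.4814147949219, -230.78945922851562), (15.995855331420898, 16.28720474243164), 42.26228332519531)
83 241 [ 509.1 -230.3   86.3] ((509.1507568359375, -230.7063751220703), (14.280965805053711, 14.736974716186523), 24.1251163482666)
86.5 119 [ 509.4 -230.7   87.9] ((509.5413818359375, -231.01319885253906), (9.871140480041504, 10.323639869689941), 13.22574234008789)
```

View pics/nut.png

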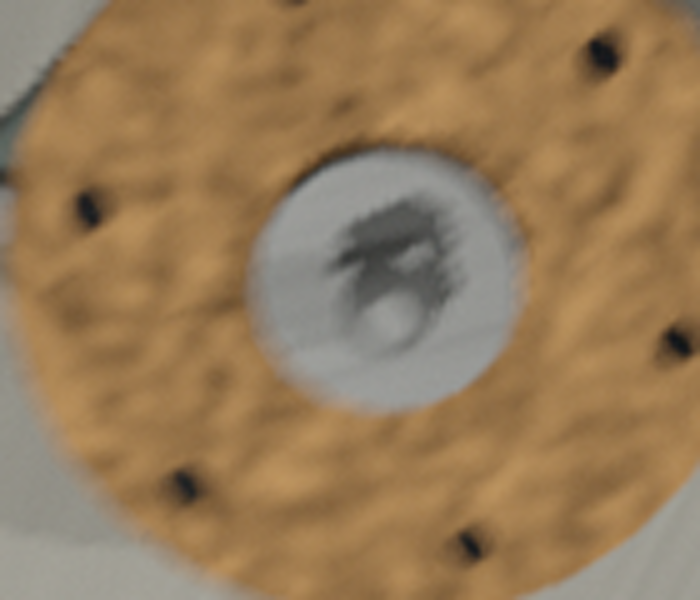

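The nut is at crop (395,270) and shows shading but no crisp edges. I'll fit a square to the depth points and plan the way to the key.

```bash
python3 - <<'E'
from h import *
Q=np.load("nut.npz")["W"].reshape(-1,3); c=np.array([509.4,-230.9])
r=np.hypot(*(Q[:,:2]-c).T)
for z0,z1 in [(67.5,79),(70,78.8),(76.5,79.5)]:
    P=Q[(r<14)&(Q[:,2]>z0)&(Q[:,2]<z1),:2]-c
    res=[]
    for a in range(0,90,3):
        t=np.radians(a); e=P@np.array([[np.cos(t),-np.sin(t)],[np.sin(t),np.cos(t)]])
        res.append((np.mean(np.abs(e).max(1)>8.3),round(np.percentile(np.abs(e).max(1),97),2),a))
    print(z0,len(P),sorted(res,key=lambda q:q[1])[:5], sorted(res,key=lambda q:q[1])[-1])
plan([545,187,230],160,1)
E
```

```text
67.5 138 [(np.float64(0.036231884057971016), np.float64(8.76), 42), (np.float64(0.09420289855072464), np.float64(8.96), 45), (np.float64(0.07246376811594203), np.float64(9.19), 39), (np.float64(0.18115942028985507), np.float64(9.38), 48), (np.float64(0.21739130434782608), np.float64(9.6), 36)] (np.float64(0.5217391304347826), np.float64(11.29), 6)
70 116 [(np.float64(0.0), np.float64(8.12), 42), (np.float64(0.04310344827586207), np.float64(8.33), 39), (np.float64(0.06896551724137931), np.float64(8.38), 45), (np.float64(0.1810344827586207), np.float64(8.68), 36), (np.float64(0.13793103448275862), np.float64(8.71), 48)] (np.float64(0.5258620689655172), np.float64(11.04), 87)
76.5 90 [(np.float64(0.0), np.float64(8.1), 42), (np.float64(0.03333333333333333), np.float64(8.28), 45), (np.float64(0.03333333333333333), np.float64(8.3), 39), (np.float64(0.1), np.float64(8.56), 36), (np.float64(0.08888888888888889), np.float64(8.6), 48)] (np.float64(0.5), np.float64(10.59), 0)
from [ 508.7 -227.6  200.5] yaw 115.3 q6 -57.6 n 10 dy 44.7
[[1, 0.599, 0.35, -0.049, 0, 0, -0.781], [1, 0.57, 0.395, -0.049, 0, 0, -0.781], [1, 0.537, 0.439, -0.049, 0, 0, -0.781], [1, 0.501, 0.479, -0.049, 0, 0, -0.781], [1, 0.463, 0.517, -0.049, 0, 0, -0.781]]
[[1, 0.421, 0.551, -0.049, 0, 0, -0.781], [1, 0.377, 0.582, -0.049, 0, 0, -0.781], [1, 0.33, 0.61, -0.049, 0, 0, -0.781], [1, 0.281, 0.634, -0.049, 0, 0, -0.781], [1, 0.231, 0.654, -0.049, 0, 0, -0.781]]
```

```bash
python3 - <<'E'
from h import *
for k in range(2):
    print(np.round(manip.observe()["tool_pos"],1), end=' ')
    im,d,T,W=snap("wrist"); Q=W.reshape(-1,3)
    for z0,z1 in [(57,62),(74,80),(86.5,92)]:
        m=(np.hypot(Q[:,0]-508,Q[:,1]+231)<80)&(Q[:,2]>z0)&(Q[:,2]<z1)
        print(z0,m.sum(),cv2.minAreaRect(Q[m,:2].astype(np.float32)))
E
```

```text
[ 508.7 -227.6  200.5] 57 15640 ((509.88739013671875, -231.00823974609375), (138.36244201660156, 138.31417846679688), 9.03663158416748)
74 110 ((509.4667053222656, -230.80438232421875), (15.954320907592773, 16.118541717529297), 42.18643569946289)
86.5 114 ((510.14154052734375, -230.65130615234375), (9.83487319946289, 9.702925682067871), 24.94336700439453)
[ 507.4 -229.   201.2] 57 15650 ((509.439697265625, -231.0213623046875), (138.3399200439453, 138.6061553955078), 86.95713806152344)
74 110 ((509.5067138671875, -230.96115112304688), (16.015810012817383, 16.257001876831055), 41.382225036621094)
86.5 120 ((509.5543212890625, -230.66786193847656), (9.888211250305176, 10.289060592651367), 51.07482147216797)
```

step_arm(
  moves=[
    [1, 0.599, 0.35, -0.05, 0, 0, -0.78],
    [1, 0.57, 0.395, -0.05, 0, 0, -0.78],
    [1, 0.537, 0.439, -0.05, 0, 0, -0.78],
    [1, 0.501, 0.479, -0.05, 0, 0, -0.78],
    [1, 0.463, 0.517, -0.05, 0, 0, -0.78],
  ],
)

```text
time: 3.88
tool_pos: [527.1, -24.8, 219.8]
orientation: [[-0.734, 0.679, 0.002], [0.679, 0.734, -0.001], [-0.002, 0.001, -1.0]]
force: [0.3, 0.1, 0.4]
grip_width: 87.3
finger_force: 0.0
```

step_arm(
  moves=[
    [1, 0.421, 0.551, -0.05, 0, 0, -0.78],
    [1, 0.377, 0.582, -0.05, 0, 0, -0.78],
    [1, 0.33, 0.61, -0.05, 0, 0, -0.78],
    [1, 0.281, 0.634, -0.05, 0, 0, -0.78],
    [1, 0.231, 0.654, -0.05, 0, 0, -0.78],
  ],
)

```text
time: 4.5
tool_pos: [547.4, 182.5, 234.9]
orientation: [[-0.937, 0.349, 0.002], [0.349, 0.937, -0.0], [-0.002, 0.0, -1.0]]
force: [-0.4, -0.8, 0.7]
grip_width: 87.0
finger_force: 0.0
```

step_arm(
  moves=[
    [1, 0, 0, 0, 0, 0, 0],
    [1, 0, 0, 0, 0, 0, 0],
    [1, 0, 0, 0, 0, 0, 0],
    [1, 0, 0, 0, 0, 0, 0],
    [1, 0, 0, 0, 0, 0, 0],
  ],
)

```text
time: 5.12
tool_pos: [546.7, 181.7, 233.6]
orientation: [[-0.936, 0.351, -0.0], [0.351, 0.936, -0.0], [0.0, -0.0, -1.0]]
force: [0.0, 0.5, -0.6]
grip_width: 87.0
finger_force: 0.0
```

```bash
python3 - <<'E'
from h import *
print(np.round(manip.observe()["tool_pos"],1), end=' ')
im,d,T,W=snap("wrist","key.png"); Q=W.reshape(-1,3)
for n,c,r,z0,z1 in [("key",(545,187),48,119,130),("key",(545,187),48,112,130),("rim",(545,187),40,39,45),("rim2",(559,297),40,39,45),("small",(559,297),40,104,116)]:
    m=(np.hypot(Q[:,0]-c[0],Q[:,1]-c[1])<r)&(Q[:,2]>z0)&(Q[:,2]<z1)
    print(n,m.sum(),Q[m].mean(0).round(1),cv2.minAreaRect(Q[m,:2].astype(np.float32)))
E
```

```text
[546.7 181.7 233.6] key 1335 [544.9 188.  123.8] ((546.8229370117188, 187.13746643066406), (11.336623191833496, 78.26506042480469), 70.08875274658203)
key 1350 [544.5 188.1 123.7] ((546.7952880859375, 187.14747619628906), (11.336623191833496, 78.3238525390625), 70.08875274658203)
rim 866 [544.5 187.7  42. ] ((545.5349731445312, 187.74192810058594), (61.12200164794922, 58.57733154296875), 74.11371612548828)
rim2 1053 [558.  292.4  42.4] ((560.244873046875, 295.39239501953125), (59.03996276855469, 61.483036041259766), 40.2150764465332)
small 972 [560.6 295.8 109.7] ((561.6884155273438, 297.03863525390625), (56.32033920288086, 13.15198040008545), 8.055870056152344)
```

View pics/key.png

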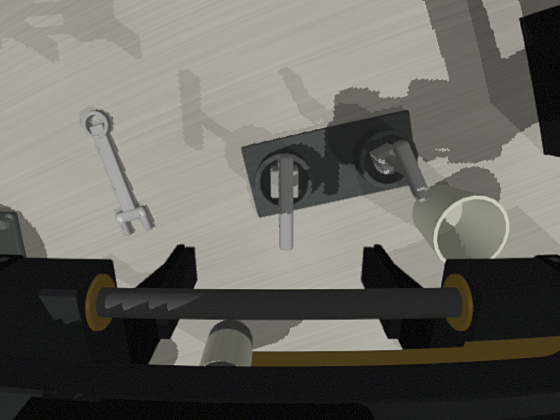

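Key at (286,200), handle vertical in the picture; small key at (405,170), cup at (470,235). Descending to grip.

```bash
python3 - <<'E'
from h import *
plan([546.8,187.1,105],160,1,30)
E
```

```text
from [546.7 181.8 233.6] yaw 159.5 q6 -58.9 n 5 dy 0.5
[[1, 0.006, 0.017, 0.429, 0, 0, -0.018], [1, 0.006, 0.017, 0.429, 0, 0, -0.018], [1, 0.006, 0.017, 0.429, 0, 0, -0.018], [1, 0.006, 0.017, 0.429, 0, 0, -0.018], [1, 0.006, 0.017, 0.429, 0, 0, -0.018]]
```

step_arm(
  moves=[
    [1, 0.015, 0.04, 0.42, 0, 0, -0.02],
    [1, 0.015, 0.04, 0.42, 0, 0, -0.02],
    [1, 0, 0, 0.42, 0, 0, -0.02],
    [1, 0, 0, 0.42, 0, 0, -0.02],
    [1, 0, 0, 0.42, 0, 0, -0.02],
  ],
)

```text
time: 5.8
tool_pos: [546.7, 187.4, 106.8]
orientation: [[-0.94, 0.34, 0.0], [0.34, 0.94, 0.0], [-0.0, 0.0, -1.0]]
force: [0.4, 0.7, -0.5]
grip_width: 87.0
finger_force: 0.0
```

step_arm(
  moves=[
    [0.3, 0, 0, 0.04, 0, 0, 0],
    [0, 0, 0, 0, 0, 0, 0],
    [-1, 0, 0, 0, 0, 0, 0],
    [-1, 0, 0, 0, 0, 0, 0],
    [-1, 0, 0, 0, 0, 0, 0],
  ],
  squeeze=30,
)

```text
time: 6.42
tool_pos: [547.0, 187.5, 105.8]
orientation: [[-0.94, 0.34, 0.001], [0.34, 0.94, 0.0], [-0.001, 0.001, -1.0]]
force: [-0.2, -0.2, -0.0]
grip_width: 45.1
finger_force: 0.0
```

step_arm(
  moves=[
    [-1, 0, 0, 0, 0, 0, 0],
    [-1, 0, 0, 0, 0, 0, 0],
    [-1, 0, 0, 0, 0, 0, 0],
    [-1, 0, 0, 0, 0, 0, 0],
    [-1, 0, 0, 0, 0, 0, 0],
  ],
  squeeze=30,
)

```text
time: 7.05
tool_pos: [546.6, 187.5, 105.1]
orientation: [[-0.94, 0.34, -0.0], [0.34, 0.94, 0.0], [0.0, 0.0, -1.0]]
force: [-0.1, 0.5, -0.6]
grip_width: 12.1
finger_force: 30.0
```

step_arm(
  moves=[
    [-1, 0, 0, -0.3, 0, 0, 0],
    [-1, 0, 0, -0.4, 0, 0, 0],
    [-1, 0, 0, -0.4, 0, 0, 0],
    [-1, 0, 0, -0.4, 0, 0, 0],
    [-1, 0, 0, -0.4, 0, 0, 0],
  ],
  squeeze=40,
)

```text
time: 7.68
tool_pos: [546.6, 187.4, 221.0]
orientation: [[-0.94, 0.34, 0.0], [0.34, 0.94, -0.0], [-0.0, 0.0, -1.0]]
force: [-0.0, 0.4, -2.5]
grip_width: 11.6
finger_force: 40.0
```

```bash
python3 - <<'E'
from h import *
s=manip.observe(); print(s["grip_width"],s["force"],s["moment"])
plan([509.5,-230.9,215],132,-1,45)
E
```

```text
11.560046738738452 [-0.03856878  0.36695446 -2.45131917] [ 0.09019282 -0.20132662  0.02310499]
from [546.6 187.4 221. ] yaw 160.1 q6 -59.0 n 10 dy -28.1
[[-1, -0.179, -0.677, 0.01, 0, 0, 0.49], [-1, -0.212, -0.667, 0.01, 0, 0, 0.49], [-1, -0.245, -0.656, 0.01, 0, 0, 0.49], [-1, -0.276, -0.643, 0.01, 0, 0, 0.49], [-1, -0.308, -0.629, 0.01, 0, 0, 0.49]]
[[-1, -0.338, -0.613, 0.01, 0, 0, 0.49], [-1, -0.368, -0.595, 0.01, 0, 0, 0.49], [-1, -0.397, -0.577, 0.01, 0, 0, 0.49], [-1, -0.424, -0.557, 0.01, 0, 0, 0.49], [-1, -0.451, -0.535, 0.01, 0, 0, 0.49]]
```

step_arm(
  moves=[
    [-1, -0.179, -0.677, 0.01, 0, 0, 0.49],
    [-1, -0.212, -0.667, 0.01, 0, 0, 0.49],
    [-1, -0.245, -0.656, 0.01, 0, 0, 0.49],
    [-1, -0.276, -0.643, 0.01, 0, 0, 0.49],
    [-1, -0.308, -0.629, 0.01, 0, 0, 0.49],
  ],
)

```text
time: 8.3
tool_pos: [527.9, -23.1, 217.3]
orientation: [[-0.829, 0.559, 0.001], [0.559, 0.829, -0.0], [-0.001, 0.0, -1.0]]
force: [-0.9, -0.9, -2.6]
grip_width: 11.8
finger_force: 40.0
```

step_arm(
  moves=[
    [-1, -0.338, -0.613, 0.01, 0, 0, 0.49],
    [-1, -0.368, -0.595, 0.01, 0, 0, 0.49],
    [-1, -0.397, -0.577, 0.01, 0, 0, 0.49],
    [-1, -0.424, -0.557, 0.01, 0, 0, 0.49],
    [-1, -0.451, -0.535, 0.01, 0, 0, 0.49],
  ],
)

```text
time: 8.93
tool_pos: [509.4, -232.3, 214.2]
orientation: [[-0.668, 0.744, 0.001], [0.744, 0.668, -0.0], [-0.001, 0.0, -1.0]]
force: [0.5, 0.0, -2.4]
grip_width: 11.6
finger_force: 40.0
```

step_arm(
  moves=[
    [-1, 0, 0, 0, 0, 0, 0],
    [-1, 0, 0, 0, 0, 0, 0],
    [-1, 0, 0, 0, 0, 0, 0],
    [-1, 0, 0, 0, 0, 0, 0],
    [-1, 0, 0, 0, 0, 0, 0],
  ],
)

```text
time: 9.55
tool_pos: [509.8, -230.3, 213.2]
orientation: [[-0.67, 0.742, 0.0], [0.742, 0.67, 0.0], [-0.0, 0.0, -1.0]]
force: [-0.8, -0.5, -1.9]
grip_width: 11.4
finger_force: 40.0
```

```bash
python3 - <<'E'
from h import *
s=manip.observe(); print(np.round(s["tool_pos"],1),np.degrees(np.arctan2(s["orientation"][1][0],s["orientation"][0][0])),np.round(s["force"],1))
im,d,T,W=snap("wrist","hover.png"); Q=W.reshape(-1,3); np.savez("hov.npz",W=W,im=im)
m0=np.hypot(Q[:,0]-509.5,Q[:,1]+231)<80
for z0,z1 in [(57,62),(74,80),(86.5,92)]:
    m=m0&(Q[:,2]>z0)&(Q[:,2]<z1)
    if m.sum()>4: print(z0,m.sum(),cv2.minAreaRect(Q[m,:2].astype(np.float32)))
m=m0&(Q[:,2]>120)&(Q[:,2]<152)&(np.hypot(Q[:,0]-509.5,Q[:,1]+231)<35); print(m.sum(),cv2.minAreaRect(Q[m,:2].astype(np.float32)),Q[m,2].min())
E
```

```text
[ 509.8 -230.3  213.2] 132.08630504458029 [-0.8 -0.5 -1.9]
57 12582 ((507.01824951171875, -228.52560424804688), (139.55654907226562, 130.91986083984375), 43.08897018432617)
74 66 ((505.541015625, -226.6923370361328), (15.224231719970703, 5.244818687438965), 45.93705368041992)
187 ((501.8346862792969, -220.24420166015625), (29.317106246948242, 7.418088912963867), 31.159589767456055) 121.74110472910567
```

View pics/hover.png

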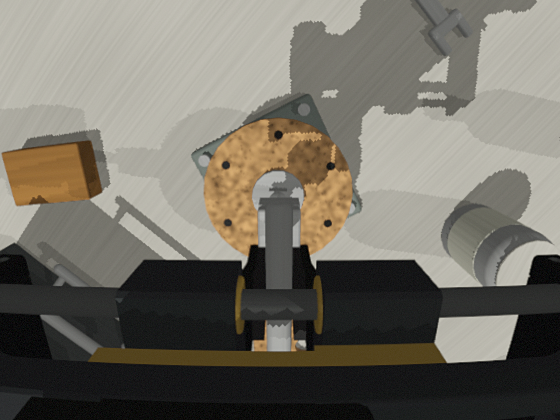

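Picture: socket midline at about (279,215), nut behind it at (278,188), flange centred likewise — aligned. Descending.

step_arm(
  moves=[
    [-1, 0, 0, 0.1, 0, 0, 0],
    [-1, 0, 0, 0.15, 0, 0, 0],
    [-1, 0, 0, 0.15, 0, 0, 0],
    [-1, 0, 0, 0.1, 0, 0, 0],
    [-1, 0, 0, 0, 0, 0, 0],
  ],
)

```text
time: 10.22
tool_pos: [509.2, -230.7, 182.2]
orientation: [[-0.669, 0.743, -0.001], [0.743, 0.669, 0.001], [0.002, -0.0, -1.0]]
force: [0.2, 0.7, -1.8]
grip_width: 11.7
finger_force: 40.0
```

step_arm(
  moves=[
    [-1, 0, 0, 0.03, 0, 0, 0],
    [-1, 0, 0, 0.03, 0, 0, 0],
    [-1, 0, 0, 0.03, 0, 0, 0],
    [-1, 0, 0, 0.03, 0, 0, 0],
    [-1, 0, 0, 0, 0, 0, 0],
  ],
)

```text
time: 10.85
tool_pos: [509.5, -230.9, 175.7]
orientation: [[-0.669, 0.743, -0.0], [0.743, 0.669, 0.0], [0.0, -0.0, -1.0]]
force: [-0.4, -0.4, -1.2]
grip_width: 11.6
finger_force: 40.0
```

step_arm(
  moves=[
    [-1, 0, 0, 0.02, 0, 0, 0],
    [-1, 0, 0, 0.02, 0, 0, 0],
    [-1, 0, 0, 0.02, 0, 0, 0],
    [-1, 0, 0, 0.02, 0, 0, 0],
    [-1, 0, 0, 0, 0, 0, 0],
  ],
)

```text
time: 11.48
tool_pos: [509.6, -230.9, 171.0]
orientation: [[-0.669, 0.743, -0.0], [0.743, 0.669, 0.0], [0.0, -0.0, -1.0]]
force: [0.3, -0.2, -2.2]
grip_width: 11.7
finger_force: 40.0
```

step_arm(
  moves=[
    [-1, 0, 0, 0.015, 0, 0, 0],
    [-1, 0, 0, 0.015, 0, 0, 0],
    [-1, 0, 0, 0.015, 0, 0, 0],
    [-1, 0, 0, 0, 0, 0, 0],
    [-1, 0, 0, 0, 0, 0, 0],
  ],
)

```text
time: 12.1
tool_pos: [509.7, -230.9, 168.4]
orientation: [[-0.669, 0.743, -0.0], [0.743, 0.669, 0.0], [0.0, -0.0, -1.0]]
force: [-1.0, -0.2, -2.3]
grip_width: 11.4
finger_force: 40.0
```

step_arm(
  moves=[
    [-1, 0, 0, 0.015, 0, 0, 0],
    [-1, 0, 0, 0.015, 0, 0, 0],
    [-1, 0, 0, 0, 0, 0, 0],
    [-1, 0, 0, 0, 0, 0, 0],
    [-1, 0, 0, 0, 0, 0, 0],
  ],
)

```text
time: 12.72
tool_pos: [509.7, -230.9, 166.7]
orientation: [[-0.669, 0.743, 0.0], [0.743, 0.669, 0.0], [-0.0, 0.0, -1.0]]
force: [0.3, 0.3, -1.7]
grip_width: 11.8
finger_force: 40.0
```

step_arm(
  moves=[
    [-1, 0, 0, 0.015, 0, 0, 0],
    [-1, 0, 0, 0.015, 0, 0, 0],
    [-1, 0, 0, 0, 0, 0, 0],
    [-1, 0, 0, 0, 0, 0, 0],
    [-1, 0, 0, 0, 0, 0, 0],
  ],
)

```text
time: 13.35
tool_pos: [509.7, -231.0, 164.9]
orientation: [[-0.669, 0.743, 0.0], [0.743, 0.669, -0.0], [-0.0, 0.0, -1.0]]
force: [-0.0, 0.4, -2.3]
grip_width: 11.5
finger_force: 40.0
```

step_arm(
  moves=[
    [-1, 0, 0, 0.015, 0, 0, 0],
    [-1, 0, 0, 0.015, 0, 0, 0],
    [-1, 0, 0, 0.015, 0, 0, 0],
    [-1, 0, 0, 0, 0, 0, 0],
    [-1, 0, 0, 0, 0, 0, 0],
  ],
)

```text
time: 13.98
tool_pos: [509.7, -230.9, 162.1]
orientation: [[-0.67, 0.743, -0.0], [0.743, 0.67, -0.0], [-0.0, -0.0, -1.0]]
force: [-0.1, -0.5, -1.6]
grip_width: 11.8
finger_force: 40.0
```

step_arm(
  moves=[
    [-1, 0, 0, 0.015, 0, 0, 0],
    [-1, 0, 0, 0.015, 0, 0, 0],
    [-1, 0, 0, 0, 0, 0, 0],
    [-1, 0, 0, 0, 0, 0, 0],
    [-1, 0, 0, 0, 0, 0, 0],
  ],
)

```text
time: 14.6
tool_pos: [509.7, -230.9, 160.4]
orientation: [[-0.669, 0.743, 0.0], [0.743, 0.669, -0.0], [-0.0, 0.0, -1.0]]
force: [0.2, 0.5, -3.0]
grip_width: 11.6
finger_force: 40.0
```

step_arm(
  moves=[
    [-1, 0, 0, 0, 0, 0, 0.6],
    [-1, 0, 0, -0.002, 0, 0, 0.6],
    [-1, 0, 0, -0.002, 0, 0, 0.6],
    [-1, 0, 0, -0.002, 0, 0, 0.6],
    [-1, 0, 0, -0.002, 0, 0, 0.6],
  ],
)

```text
time: 15.22
tool_pos: [509.3, -230.9, 160.6]
orientation: [[-0.419, 0.908, -0.001], [0.908, 0.419, 0.0], [0.0, -0.001, -1.0]]
force: [-1.6, -0.4, -2.3]
grip_width: 11.7
finger_force: 40.0
```

step_arm(
  moves=[
    [-1, 0, 0, -0.003, 0, 0, 0.8],
    [-1, 0, 0, -0.003, 0, 0, 0.8],
    [-1, 0, 0, -0.003, 0, 0, 0.8],
    [-1, 0, 0, -0.003, 0, 0, 0.8],
    [-1, 0, 0, -0.003, 0, 0, 0.8],
  ],
)

```text
time: 15.85
tool_pos: [509.4, -230.8, 161.5]
orientation: [[-0.031, 1.0, -0.001], [1.0, 0.031, 0.0], [0.0, -0.001, -1.0]]
force: [-0.9, -0.2, -2.8]
grip_width: 11.4
finger_force: 40.0
```

```bash
python3 - <<'E'
from h import *
s=manip.observe(); print(np.round(s["force"],1),np.round(s["moment"],2),s["qpos"][5],s["tool_pos"])
E
```

```text
[-0.9 -0.2 -2.8] [0.02 0.06 0.19] -34.23479708379767 [ 509.35428655 -230.79814281  161.46764333]
```

step_arm(
  moves=[
    [-1, 0, 0, -0.003, 0, 0, 0.8],
    [-1, 0, 0, -0.003, 0, 0, 0.8],
    [-1, 0, 0, -0.003, 0, 0, 0.8],
    [-1, 0, 0, -0.003, 0, 0, 0.8],
    [-1, 0, 0, -0.003, 0, 0, 0.8],
  ],
)

```text
time: 16.48
tool_pos: [509.4, -230.8, 162.3]
orientation: [[0.36, 0.933, -0.001], [0.933, -0.36, 0.0], [-0.0, -0.001, -1.0]]
force: [-0.7, -0.1, -4.2]
grip_width: 11.4
finger_force: 40.0
```

step_arm(
  moves=[
    [-1, 0, 0, -0.003, 0, 0, 0.8],
    [-1, 0, 0, -0.003, 0, 0, 0.8],
    [-1, 0, 0, -0.003, 0, 0, 0.8],
    [-1, 0, 0, -0.003, 0, 0, 0.8],
    [-1, 0, 0, -0.003, 0, 0, 0.8],
  ],
)

```text
time: 17.1
tool_pos: [509.4, -230.8, 163.1]
orientation: [[0.695, 0.719, -0.001], [0.719, -0.695, 0.0], [-0.0, -0.001, -1.0]]
force: [0.5, 0.3, -3.8]
grip_width: 11.7
finger_force: 40.0
```

step_arm(
  moves=[
    [-1, 0, 0, -0.003, 0, 0, 0.8],
    [-1, 0, 0, -0.003, 0, 0, 0.8],
    [-1, 0, 0, -0.003, 0, 0, 0.8],
    [-1, 0, 0, -0.003, 0, 0, 0.8],
    [-1, 0, 0, -0.003, 0, 0, 0.8],
  ],
)

```text
time: 17.73
tool_pos: [509.4, -230.8, 163.9]
orientation: [[0.92, 0.391, -0.001], [0.391, -0.92, 0.0], [-0.0, -0.0, -1.0]]
force: [0.3, -1.1, -4.8]
grip_width: 11.5
finger_force: 40.0
```

step_arm(
  moves=[
    [-1, 0, 0, -0.003, 0, 0, 0.8],
    [-1, 0, 0, -0.003, 0, 0, 0.8],
    [-1, 0, 0, -0.003, 0, 0, 0.8],
    [-1, 0, 0, 0, 0, 0, 0],
    [-1, 0, 0, 0, 0, 0, 0],
  ],
)

```text
time: 18.35
tool_pos: [509.4, -230.8, 164.5]
orientation: [[0.986, 0.165, -0.001], [0.165, -0.986, 0.0], [-0.001, -0.0, -1.0]]
force: [1.1, -0.1, -6.2]
grip_width: 11.1
finger_force: 40.0
```

```bash
python3 - <<'E'
from h import *
s=manip.observe(); print(np.round(s["force"],1),np.round(s["moment"],2),s["qpos"][5],s["tool_pos"],s["grip_width"],np.degrees(np.arctan2(s["orientation"][1][0],s["orientation"][0][0])))
E
```

```text
[ 1.1 -0.1 -6.2] [-0.21 -0.11  0.14] 48.04740944551984 [ 509.4329437  -230.80331474  164.5044089 ] 11.05087603452989 9.503656188601779
```

step_arm(
  moves=[
    [-1, 0, 0, 0, 0, 0, -0.5],
    [-1, 0, 0, 0, 0, 0, -0.5],
    [-1, 0, 0, -0.05, 0, 0, 0],
    [-1, 0, 0, -0.1, 0, 0, 0],
    [-1, 0, 0, -0.1, 0, 0, 0],
  ],
)

```text
time: 18.98
tool_pos: [509.9, -231.0, 180.8]
orientation: [[0.965, 0.261, 0.001], [0.261, -0.965, -0.0], [0.001, 0.0, -1.0]]
force: [-0.3, 0.8, -1.3]
grip_width: 11.6
finger_force: 40.0
```

step_arm(
  moves=[
    [-1, 0, 0, -0.15, 0, 0, 0],
    [-1, 0, 0, -0.2, 0, 0, 0],
    [-1, 0, 0, -0.3, 0, 0, 0],
    [-1, 0, 0, -0.2, 0, 0, 0],
    [-1, 0, 0, 0, 0, 0, 0],
  ],
)

```text
time: 19.6
tool_pos: [510.5, -231.5, 232.9]
orientation: [[0.965, 0.261, 0.003], [0.261, -0.965, -0.002], [0.002, 0.002, -1.0]]
force: [0.5, -0.6, -2.3]
grip_width: 11.6
finger_force: 40.0
```

```bash
python3 - <<'E'
from h import *
s=manip.observe(); print(np.round(s["force"],1),s["grip_width"])
im,d,T,W=snap("wrist","after.png"); Q=W.reshape(-1,3)
m=(np.hypot(Q[:,0]-509.5,Q[:,1]+231)<30)&(Q[:,2]>76)&(Q[:,2]<84); print(m.sum(),Q[m,2].max(),cv2.minAreaRect(Q[m,:2].astype(np.float32)))
plan([546.5,187.3,225],15,-1,43)
E
```

```text
[ 0.5 -0.6 -2.3] 11.62079979967181
74 83.55400190303368 ((514.339111328125, -229.63723754882812), (9.041288375854492, 16.792709350585938), 14.616097450256348)
from [ 509.9 -231.1  231.7] yaw 15.1 q6 42.4 n 10 dy -0.1
[[-1, 0.241, -0.657, 0.011, 0, 0, 0.002], [-1, 0.241, -0.657, 0.011, 0, 0, 0.002], [-1, 0.241, -0.657, 0.011, 0, 0, 0.002], [-1, 0.24, -0.657, 0.011, 0, 0, 0.002], [-1, 0.24, -0.658, 0.011, 0, 0, 0.002]]
[[-1, 0.24, -0.658, 0.011, 0, 0, 0.002], [-1, 0.24, -0.658, 0.011, 0, 0, 0.002], [-1, 0.24, -0.658, 0.011, 0, 0, 0.002], [-1, 0.24, -0.658, 0.011, 0, 0, 0.002], [-1, 0.24, -0.658, 0.011, 0, 0, 0.002]]
```

View pics/after.png

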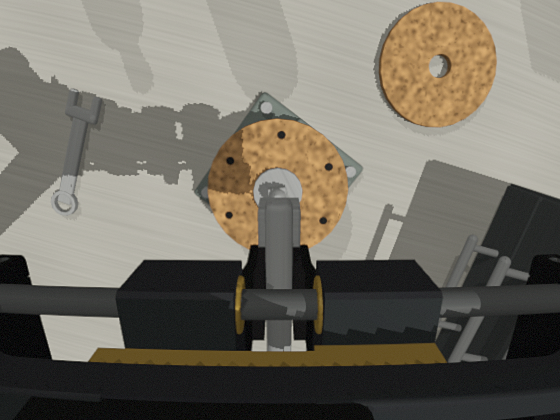

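Nut now at about (272,188), at roughly 15° (it was 42°), so it has turned about 117°, and it has risen by about 4 mm. The key is still straight in the jaws at (279,220). Carrying it back.

step_arm(
  moves=[
    [-1, 0.24, -0.657, 0.01, 0, 0, 0],
    [-1, 0.24, -0.657, 0.01, 0, 0, 0],
    [-1, 0.24, -0.657, 0.01, 0, 0, 0],
    [-1, 0.24, -0.657, 0.01, 0, 0, 0],
    [-1, 0.24, -0.657, 0.01, 0, 0, 0],
  ],
)

```text
time: 20.27
tool_pos: [527.1, -20.5, 227.1]
orientation: [[0.965, 0.261, -0.001], [0.261, -0.965, 0.0], [-0.001, -0.001, -1.0]]
force: [0.7, -0.5, -2.7]
grip_width: 11.4
finger_force: 40.0
```

step_arm(
  moves=[
    [-1, 0.24, -0.657, 0.01, 0, 0, 0],
    [-1, 0.24, -0.657, 0.01, 0, 0, 0],
    [-1, 0.24, -0.657, 0.01, 0, 0, 0],
    [-1, 0.24, -0.657, 0.01, 0, 0, 0],
    [-1, 0.24, -0.657, 0.01, 0, 0, 0],
  ],
)

```text
time: 20.9
tool_pos: [545.1, 188.5, 224.0]
orientation: [[0.965, 0.261, -0.001], [0.261, -0.965, -0.0], [-0.001, -0.0, -1.0]]
force: [0.1, 0.5, -3.4]
grip_width: 11.6
finger_force: 40.0
```

step_arm(
  moves=[
    [-1, 0, 0, 0, 0, 0, 0],
    [-1, 0, 0, 0.2, 0, 0, 0],
    [-1, 0, 0, 0.2, 0, 0, 0],
    [-1, 0, 0, 0.2, 0, 0, 0],
    [-1, 0, 0, 0, 0, 0, 0],
  ],
)

```text
time: 21.52
tool_pos: [544.6, 186.3, 187.0]
orientation: [[0.966, 0.26, -0.003], [0.26, -0.966, -0.001], [-0.003, -0.0, -1.0]]
force: [-0.0, -0.1, -2.7]
grip_width: 11.5
finger_force: 40.0
```

```bash
python3 - <<'E'
from h import *
im,d,T,W=snap("wrist","place.png"); Q=W.reshape(-1,3)
for c in [(546,187.5),(560,296)]:
    r=np.hypot(Q[:,0]-c[0],Q[:,1]-c[1]); m=(r<36)&(r>20)&(Q[:,2]>39)&(Q[:,2]<45); P=Q[m,:2]
    o=np.linalg.lstsq(np.c_[2*P,np.ones(len(P))],(P**2).sum(1),rcond=None)[0]; print(len(P),o[:2],np.sqrt(o[2]+o[:2]@o[:2]),cv2.minAreaRect(P.astype(np.float32)))
plan([546.5,187.3,140],15,-1,43)
E
```

```text
926 [546.87144529 187.63014085] 27.688759364037157 ((550.686767578125, 188.9425506591797), (52.04514694213867, 61.24323272705078), 18.8847713470459)
977 [561.69943034 295.48439401] 27.697740515555008 ((562.4456787109375, 289.15863037109375), (61.50989532470703, 47.890655517578125), 9.619668960571289)
from [545.2 186.6 188. ] yaw 15.1 q6 86.0 n 5 dy -0.1
[[-1, 0.005, -0.001, 0.16, 0, 0, 0.003], [-1, 0.005, -0.001, 0.16, 0, 0, 0.003], [-1, 0.005, -0.001, 0.16, 0, 0, 0.003], [-1, 0.005, -0.001, 0.16, 0, 0, 0.003], [-1, 0.005, -0.001, 0.16, 0, 0, 0.003]]
```

View pics/place.png

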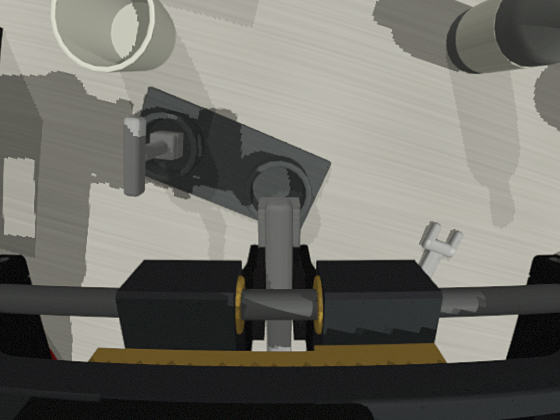

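Empty well at (275,185), directly below the key at (279,215); fitted well centre is (546.9, 187.6). Lowering.

step_arm(
  moves=[
    [-1, 0.03, -0.01, 0.2, 0, 0, 0],
    [-1, 0, 0, 0.2, 0, 0, 0],
    [-1, 0, 0, 0.2, 0, 0, 0],
    [-1, 0, 0, 0.15, 0, 0, 0],
    [-1, 0, 0, 0.1, 0, 0, 0],
  ],
)

```text
time: 22.2
tool_pos: [546.9, 188.2, 137.0]
orientation: [[0.965, 0.261, -0.001], [0.261, -0.965, -0.0], [-0.001, -0.0, -1.0]]
force: [-0.3, 0.1, -1.8]
grip_width: 11.5
finger_force: 40.0
```

step_arm(
  moves=[
    [-1, 0, 0, 0.15, 0, 0, 0],
    [-1, 0, 0, 0.15, 0, 0, 0],
    [-1, 0, 0, 0.12, 0, 0, 0],
    [-1, 0, 0, 0.06, 0, 0, 0],
    [-1, 0, 0, 0, 0, 0, 0],
  ],
)

```text
time: 22.82
tool_pos: [547.1, 188.2, 108.9]
orientation: [[0.965, 0.261, -0.001], [0.261, -0.965, -0.0], [-0.001, -0.0, -1.0]]
force: [0.4, -0.3, -2.2]
grip_width: 11.7
finger_force: 40.0
```

step_arm(
  moves=[
    [-1, 0, 0, 0.015, 0, 0, 0],
    [-1, 0, 0, 0.015, 0, 0, 0],
    [-1, 0, 0, 0.015, 0, 0, 0],
    [-1, 0, 0, 0.01, 0, 0, 0],
    [-1, 0, 0, 0, 0, 0, 0],
  ],
)

```text
time: 23.45
tool_pos: [547.2, 188.2, 105.8]
orientation: [[0.965, 0.261, -0.0], [0.261, -0.965, -0.0], [-0.0, 0.0, -1.0]]
force: [-0.0, -0.1, -2.3]
grip_width: 11.8
finger_force: 40.0
```

step_arm(
  moves=[
    [-1, 0, 0, 0.005, 0, 0, 0],
    [-1, 0, 0, 0.005, 0, 0, 0],
    [-1, 0, 0, 0, 0, 0, 0],
    [-1, 0, 0, 0, 0, 0, 0],
    [-1, 0, 0, 0, 0, 0, 0],
  ],
)

```text
time: 24.08
tool_pos: [547.2, 188.2, 105.3]
orientation: [[0.965, 0.261, -0.0], [0.261, -0.965, -0.0], [-0.0, 0.0, -1.0]]
force: [0.3, -0.8, -1.9]
grip_width: 11.6
finger_force: 40.0
```

step_arm(
  moves=[
    [-1, 0, 0, 0.007, 0, 0, 0],
    [-1, 0, 0, 0.007, 0, 0, 0],
    [-1, 0, 0, 0, 0, 0, 0],
    [-1, 0, 0, 0, 0, 0, 0],
    [-1, 0, 0, 0, 0, 0, 0],
  ],
)

```text
time: 24.7
tool_pos: [547.6, 188.3, 105.0]
orientation: [[0.965, 0.261, 0.001], [0.261, -0.965, 0.0], [0.001, 0.0, -1.0]]
force: [-2.2, -0.9, 5.4]
grip_width: 11.7
finger_force: 40.0
```

step_arm(
  moves=[
    [-0.5, 0, 0, 0, 0, 0, 0],
    [-0.4, 0, 0, 0, 0, 0, 0],
    [-0.2, 0, 0, 0, 0, 0, 0],
    [-0.2, 0, 0, 0, 0, 0, 0],
    [-0.2, 0, 0, 0, 0, 0, 0],
  ],
)

```text
time: 25.32
tool_pos: [547.2, 188.2, 104.3]
orientation: [[0.965, 0.261, -0.0], [0.261, -0.965, -0.0], [-0.0, 0.0, -1.0]]
force: [0.6, 0.3, 0.4]
grip_width: 34.5
finger_force: 0.0
```

step_arm(
  moves=[
    [-0.2, 0, 0, -0.1, 0, 0, 0],
    [-0.2, 0, 0, -0.3, 0, 0, 0],
    [-0.2, 0, 0, -0.4, 0, 0, 0],
    [-0.2, 0, 0, -0.5, 0, 0, 0],
    [-0.2, 0, 0, -0.5, 0, 0, 0],
  ],
)

```text
time: 25.95
tool_pos: [547.6, 188.3, 215.0]
orientation: [[0.965, 0.261, 0.002], [0.261, -0.965, 0.0], [0.002, 0.0, -1.0]]
force: [0.4, 0.1, -0.2]
grip_width: 34.5
finger_force: 0.0
```

step_arm(
  moves=[
    [-0.2, 0, 0, -0.2, 0, 0, 0],
    [-0.2, 0, 0, 0, 0, 0, 0],
    [-0.2, 0, 0, 0, 0, 0, 0],
    [-0.2, 0, 0, 0, 0, 0, 0],
    [-0.2, 0, 0, 0, 0, 0, 0],
  ],
)

```text
time: 26.58
tool_pos: [546.8, 188.1, 223.4]
orientation: [[0.965, 0.261, -0.002], [0.261, -0.965, -0.0], [-0.002, -0.0, -1.0]]
force: [-1.0, -0.1, -0.2]
grip_width: 35.0
finger_force: 0.0
```

```bash
python3 - <<'E'
from h import *
s=manip.observe(); print(np.round(s["force"],1),s["grip_width"])
im,d,T,W=snap("wrist","end.png"); Q=W.reshape(-1,3)
for n,c,r,z0,z1 in [("key",(547,188),48,112,130),("small",(561,297),40,100,118)]:
    m=(np.hypot(Q[:,0]-c[0],Q[:,1]-c[1])<r)&(Q[:,2]>z0)&(Q[:,2]<z1)
    print(n,m.sum(),Q[m].mean(0).round(1),Q[m,2].std(),cv2.minAreaRect(Q[m,:2].astype(np.float32)))
E
```

```text
[-1.  -0.1 -0.2] 34.97312113540327
key 1496 [550.8 188.6 123.7] 1.5549005592625955 ((548.0462036132812, 188.0406494140625), (78.83961486816406, 11.78451156616211), 15.385889053344727)
small 1212 [563.8 295.3 109.1] 2.6545531683191004 ((562.34130859375, 296.356201171875), (56.33296585083008, 12.284253120422363), 8.69636344909668)
```

View pics/end.png

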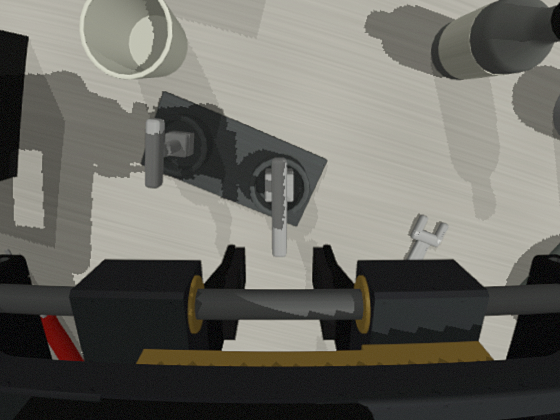

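The key stands upright and free at (279,205) in its well, and the small key at (165,150) is unmoved. Handing in.

```bash
python3 -c "
from station import manip; print(manip.close_job())"
```

```text
the job is handed in; nothing more can be done
None
```

The job is handed in: the nut is slackened by about 2 rad by camera estimate, and the larger key stands upright and released in its well. The hand-in returned no verdict.

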